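# Clear the board fixture and refit its support bar

## Robot

A 6-joint arm with a two-finger parallel gripper is mounted at the origin on the work surface. World frame = base frame: x ahead of the robot, y to its left, z up, the work surface at z = 0. Lengths are in m, angles in rad, forces in N, time in s.
With the tool pointing down it reaches from about 0.3 to 0.75 m from the base axis. Payload 8.5 kg.
Tool frame: the origin (TCP) lies at the very end of the fingers, on their centre line; the grasp point (between the pads) lies 19 mm behind it; z points along the fingers, y is the line along which they close (so a half turn about z gives the same grasp; the last joint's range is limited). The gripper opens to 88 mm and grips with 3 to 60 N. Pads are 18 mm wide; open, the fingers measure 123 mm over their backs; the gripper's body (75 mm by 187 mm) begins 45 mm behind the grasp point.
Start: joints at [1.088, 0.381, 1.297, -0, 1.464, -0.215], TCP at [0.146, 0.53, 0.239] pointing down, gripper open.
Joint ranges: [-3.11, 3.11], [-0.89, 2.33], [0.22, 2.48], [-1.42, 4.56], [0.17, 2.85], [-2.88, 2.88]. Speed limits (rad/s): [2.39, 2.39, 3.14, 3.14, 3.14, 3.14].

## Interface

Orientations are given as a rotation vector (axis times angle).
In Python, from plant import telemetry, cams, finish_job, nets gives the robot as it stands.
- The arm moves only by the tool drive_tool, never from a script. Its arguments are lists of equal length, an entry for each row: "travel": the shift along the world's x, y, z as a fraction of full scale, a list of three; "spin": the turn about the world's z as a fraction of full scale. A call has 1 to 5 rows; each row is the pose to reach, as a shift and turn from the pose commanded when the call began, turning the shorter way round; what a row does not reach only later rows make up. Full scale, the value 1, is 100 mm for a shift and 2 pi rad for a turn. A row lasts 1/10 s, in which the tool goes at most 50 mm and 8.59 degrees, less where a joint would pass 70% of its speed; a pose out of reach is approached as far as the arm can. A call with a number of a shift or a turn outside -1 to 1 is refused whole. A call with a gripper value outside its range is refused whole. "fingers" is the opening, from 0 (shut) to 1 (fully open), set as the call begins (left out, the last holds). The fingers move at their own pace and stop on an object; "newtons" is the grip in N (left out, the last holds). Time passes only in rows, so rows that repeat a pose let the fingers close. It gives the time, the measured TCP pose, the force, the opening and the grip force at its end, in the units of the state.
- telemetry.state(): the state, without advancing time (a new reading comes with each control period).
- cams.snapshot(name): name is "side" or "top"; returns a dict with "image" (420x560x3 uint8, blue, green, red), "z_map" (420x560 float32, m along the optical axis (not along the pixel's ray), 0 where there is no reading), "intrinsics" (3x3 intrinsics, pixels), "R" (3x3) and "t" (3): a world point X has camera coordinates R X + t. Camera axes: x right, y down, z forward; pixel columns grow to the right and rows downward; lengths in m; the calibration is good to about 2 mm. A picture is of the moment at which its call begins.
- finish_job(): hands the job in; it is judged then, once.
Trained networks look in a picture, given as the dict that the camera call returned (one of the last four; its "shot" number tells which), for a name from the list of things; names that differ only in an ending like _2 or _b are one class to them, and where a whole thing is asked for, a point or a joint stands for the part that bears it (a point fixed in the world has none). Each returns a list of dicts, best first, with "score" (0 to 1); they miss things now and then, are a little off and sometimes report something else, mostly with a low value. They report only what shows in the picture. A call takes as long as a camera call.
- nets.regions_of(picture, thing): "pixels" (420x560 bool, what is visible of it) and "extent" ([left, top, width, height] in pixels, round what is visible of it).
- nets.mark_of(picture, thing): "position" ([row, column] in pixels: a listed point, or the origin of a listed thing).
The state is a dict: "time_s": time; "q": joint angles; "joint_vel": joint speeds; "effort": joint torques, N m; "tcp_pos": TCP position; "tool_rot": TCP orientation; "contact_force": force on the tool from outside, world axes, zero at the start; "ft_torque": the same for the moment, N m; "width": finger opening in m; "grip_force": force on a finger pad.
Only numpy, scipy, OpenCV 4.12 (cv2) and the standard library are available. Lean on these libraries where they do the work, as an engineer would, in place of code of your own. Each camera call takes 0.05 s, during which the arm holds its last target. There are 200 camera calls.

## Task

Get the board fixture ready for the next board: put every offcut lying about on it into the scrap bin and slide the keeper fully open to its stop. Once the fixture is clear, take from the parts tray the one support bar that fills the seat between the two end blocks, lay it flat in the seat and let go, then slide the keeper fully home over its end. Leave the other two bars in the tray, and do not disturb the solder spool, the flux bottle or the tip-cleaner tin.

Things in the scene. Friction and masses are not known exactly. Their poses are not given: they have to be found in the camera images.
- fixture: fixed grey plate 280 (x) x 310 (y) x 12 mm; origin under its centre. In line along y at x = 80 mm: end block, bar seat, end block, keeper track. Blocks 48 (x) x 12 (y) mm, 20 mm above the plate, 126 mm apart inside; between them two seat rails along y, 4 mm high, 8 mm wide, 32 mm apart inside. Track 44 x 116 mm, 12 mm above the plate, y = 24 to 140 mm
- seat (a point): where the centre of the support bar must lie when seated: midway between the end blocks, 13 mm above the plate top, at fixture x = 80, y = -55 mm, z = 25 mm; axes as the fixture's. The bar lies along y
- keeper (a joint): keeper slide in m: 0 = fully home (its flat steel tongue lies over the last 26 mm of the seated bar, 4 mm above it), 0.06 = fully open at its stop; grows along the fixture's +y; stays where it is left (2 N friction)
- keeper_grip (a point): point on the vertical axis of the keeper's black upright grip block (24 x 24 mm, 30 to 70 mm above the table), 60 mm above the table; axes as the fixture's. The tongue (16 mm wide, 6 mm thick, underside 42 mm above the table) reaches 71 mm from this point towards -y
- bin: scrap bin, a fixed open grey plastic box 220 (x) x 190 (y) x 100 mm high, walls and floor 4 mm; origin under its centre
- tray: shallow black parts tray, fixed, 200 (x) x 230 (y) x 18 mm high, walls and floor 4 mm; origin under its centre. The three bars lie in it side by side, roughly along its x
- bar_short: white plastic support bar 96 mm long (its x), section 26 x 26 mm; origin at its centre; too short for the seat
- bar_mid: white plastic support bar 120 mm long (its x), section 26 x 26 mm; origin at its centre; this one fills the seat
- bar_long: white plastic support bar 144 mm long (its x), section 26 x 26 mm; origin at its centre; too long for the seat
- fin1: offcut of aluminium heat-sink extrusion with four upright fins, 66 (x) x 30 (y) x 26 (z) mm; origin at its centre; may be absent
- fin2: offcut of aluminium heat-sink extrusion with four upright fins, 66 (x) x 30 (y) x 26 (z) mm; origin at its centre; may be absent
- fin3: offcut of aluminium heat-sink extrusion with four upright fins, 66 (x) x 30 (y) x 26 (z) mm; origin at its centre; may be absent
- duct1: offcut of grey plastic U-shaped wiring duct, open upward, wall 3 mm, 70 (x) x 30 (y) x 28 (z) mm; origin at its centre; may be absent
- duct2: offcut of grey plastic U-shaped wiring duct, open upward, wall 3 mm, 70 (x) x 30 (y) x 28 (z) mm; origin at its centre; may be absent; lies across the seat's rails
- prof1: offcut of solid aluminium profile, 62 (x) x 28 (y) x 28 (z) mm; origin at its centre; may be absent
- prof2: offcut of solid aluminium profile, 62 (x) x 28 (y) x 28 (z) mm; origin at its centre; may be absent
- spool: solder spool with green flanges, diameter 66, height 60 mm, standing; origin under its centre; bystander
- flux: white flux bottle, diameter 48, height 110 mm, standing; origin under its centre; bystander
- tip_tin: round tip-cleaner tin, diameter 60, height 37 mm; origin under its centre; bystander

How it is judged:
On the way, in this order (a step that is already met when the one before it is completed fails the run):
1. every offcut lies in the scrap bin and the keeper is fully open (x of fin1 in the frame of bin between -0.11 and 0.11 m and y of fin1 in the frame of bin between -0.095 and 0.095 m and z of fin1 in the frame of bin between 0 and 0.1 m and x of fin2 in the frame of bin between -0.11 and 0.11 m and y of fin2 in the frame of bin between -0.095 and 0.095 m and z of fin2 in the frame of bin between 0 and 0.1 m and x of fin3 in the frame of bin between -0.11 and 0.11 m and y of fin3 in the frame of bin between -0.095 and 0.095 m and z of fin3 in the frame of bin between 0 and 0.1 m and x of duct1 in the frame of bin between -0.11 and 0.11 m and y of duct1 in the frame of bin between -0.095 and 0.095 m and z of duct1 in the frame of bin between 0 and 0.1 m and x of prof1 in the frame of bin between -0.11 and 0.11 m and y of prof1 in the frame of bin between -0.095 and 0.095 m and z of prof1 in the frame of bin between 0 and 0.1 m and x of prof2 in the frame of bin between -0.11 and 0.11 m and y of prof2 in the frame of bin between -0.095 and 0.095 m and z of prof2 in the frame of bin between 0 and 0.1 m and x of duct2 in the frame of bin between -0.11 and 0.11 m and y of duct2 in the frame of bin between -0.095 and 0.095 m and z of duct2 in the frame of bin between 0 and 0.1 m and value of joint keeper above 0.055 m), for 0.2 s.
2. the 120 mm bar lies in the seat, let go (x of bar_mid in the frame of seat between -0.006 and 0.006 m and y of bar_mid in the frame of seat between -0.006 and 0.006 m and z of bar_mid in the frame of seat between -0.004 and 0.004 m and angle between the x axis of bar_mid and the y axis of fixture, either way round below 0.08 rad and contact force between the fingers and bar_mid below 0.3 N), for 0.2 s.
3. the keeper is fully home over the seated bar (x of bar_mid in the frame of seat between -0.006 and 0.006 m and y of bar_mid in the frame of seat between -0.006 and 0.006 m and z of bar_mid in the frame of seat between -0.004 and 0.004 m and angle between the x axis of bar_mid and the y axis of fixture, either way round below 0.08 rad and value of joint keeper below 0.005 m), for 0.2 s.
At the end, for the whole second after the job is handed in: Every offcut present is inside the bin, below its rim; the 120 mm bar lies flat in the seat, centre within 6 mm of the seat point (4 mm in height) and 0.08 rad of its line; the keeper is within 5 mm of fully home; the other two bars are in the tray; the bar at rest (all of step 3 and x of fin1 in the frame of bin between -0.11 and 0.11 m and y of fin1 in the frame of bin between -0.095 and 0.095 m and z of fin1 in the frame of bin between 0 and 0.1 m and x of fin2 in the frame of bin between -0.11 and 0.11 m and y of fin2 in the frame of bin between -0.095 and 0.095 m and z of fin2 in the frame of bin between 0 and 0.1 m and x of fin3 in the frame of bin between -0.11 and 0.11 m and y of fin3 in the frame of bin between -0.095 and 0.095 m and z of fin3 in the frame of bin between 0 and 0.1 m and x of duct1 in the frame of bin between -0.11 and 0.11 m and y of duct1 in the frame of bin between -0.095 and 0.095 m and z of duct1 in the frame of bin between 0 and 0.1 m and x of prof1 in the frame of bin between -0.11 and 0.11 m and y of prof1 in the frame of bin between -0.095 and 0.095 m and z of prof1 in the frame of bin between 0 and 0.1 m and x of prof2 in the frame of bin between -0.11 and 0.11 m and y of prof2 in the frame of bin between -0.095 and 0.095 m and z of prof2 in the frame of bin between 0 and 0.1 m and x of duct2 in the frame of bin between -0.11 and 0.11 m and y of duct2 in the frame of bin between -0.095 and 0.095 m and z of duct2 in the frame of bin between 0 and 0.1 m and x of bar_short in the frame of tray between -0.1 and 0.1 m and y of bar_short in the frame of tray between -0.115 and 0.115 m and z of bar_short in the frame of tray between 0 and 0.06 m and x of bar_long in the frame of tray between -0.1 and 0.1 m and y of bar_long in the frame of tray between -0.115 and 0.115 m and z of bar_long in the frame of tray between 0 and 0.06 m and linear speed of bar_mid below 0.02 m/s); the robot touches nothing.
It fails at once if a bystander (spool, flux bottle, tip-cleaner tin) is displaced by more than 30 mm or tipped over (distance of any of spool, flux, tip_tin from where it was at the start of the episode above 0.03 m or angle between any of spool, flux, tip_tin's own z axis and vertical above 0.5 rad).
Of fin1, fin2, fin3, duct1, prof1, prof2, duct2 only 5 to 7 are there at a start; the rules pass over those that are not, and their reading is None.
At some moment in a run one of fin1, fin2, fin3, duct1, prof1, prof2, duct2 may be knocked a few centimetres aside while the robot is not near it.
Once in a run the grip may slacken for a moment while it holds something.
It also fails if it takes over 210 s, if anything falls off the work surface, if the arm or the gripper's body presses on something with over 40 N, if the wrist force passes 120 N, or if a joint passes its speed limit or range.

## Working session

There is one attempt and no reset: what is moved stays moved. The work goes in short steps, Python scripts to look and compute and a tool call to move; the robot and the scene stay as the last step left them, time stands still between calls to the robot, and variables do not carry over. Pictures are saved under pics/ and viewed, at most 14 in all, crops included, and the job is handed in when it is done.

Besides the shell and the picture viewer there is one more tool, called after ">>>" in YAML: its name, and indented under it one key for each argument. drive_tool: Moves the arm, as the interface text tells. Shift numbers are shares of 100 mm and turn numbers shares of 2 pi rad, none past 1 either way. Its arguments: {"type":"object","properties":{"travel":{"type":"array"},"spin":{"type":"array"},"fingers":{"type":"number"},"newtons":{"type":"number"}},"required":["travel","spin"]}

```bash
ls; mkdir -p pics; cat > h.py <<'E'
import numpy as np, cv2
from plant import telemetry, cams, finish_job, nets
def world(p):
    z=p["z_map"]; K=p["intrinsics"]; v,u=np.mgrid[:z.shape[0],:z.shape[1]]
    c=np.stack([(u-K[0,2])*z/K[0,0],(v-K[1,2])*z/K[1,1],z],-1)
    w=(c-p["t"])@p["R"]; w[z<=0]=np.nan
    return w
E
python3 - <<'E'
from h import *
s=telemetry.state(); print(s)
for n in("top","side"):
    p=cams.snapshot(n); cv2.imwrite(f"pics/{n}0.png",p["image"]); print(n,p["intrinsics"].tolist(),p["R"].round(3).tolist(),p["t"].round(3).tolist())
E
```

```text
pics
{'time_s': 0.0, 'q': array([ 1.08768234e+00,  3.81175670e-01,  1.29822603e+00, -2.41948285e-05,
        1.46360551e+00, -2.15296534e-01]), 'joint_vel': array([-4.69147642e-04, -1.50702186e-04, -8.33587734e-04, -6.41779572e-04,
       -1.73113862e-05,  1.44677074e-03]), 'effort': array([ 2.09034471e-03, -4.37924981e+01, -2.24567592e+01,  7.15145376e-02,
        3.51530348e-02, -1.16657675e-04]), 'tcp_pos': array([0.14542089, 0.53014242, 0.2381604 ]), 'tool_rot': array([-4.19364792e-01, -3.11301050e+00,  2.10049647e-03]), 'contact_force': array([-0.612864  , -0.92750863,  0.55700274]), 'ft_torque': array([-0.01683965,  0.02858505,  0.0199354 ]), 'grip_force': 0.0, 'width': 0.08819377337801335}
top [[424.30154315146325, 0.0, 282.76807235890556], [0.0, 424.30154315146325, 209.96067518631315], [0.0, 0.0, 1.0]] [[0.019, -1.0, -0.006], [-0.983, -0.017, -0.185], [0.185, 0.01, -0.983]] [-0.01, 0.609, 1.013]
side [[390.10377259867204, 0.0, 280.24599255333527], [0.0, 390.10377259867204, 205.97552507207791], [0.0, 0.0, 1.0]] [[0.933, -0.36, 0.007], [-0.222, -0.59, -0.776], [0.284, 0.722, -0.631]] [-0.578, 0.193, 0.925]
```

View pics/top0.png

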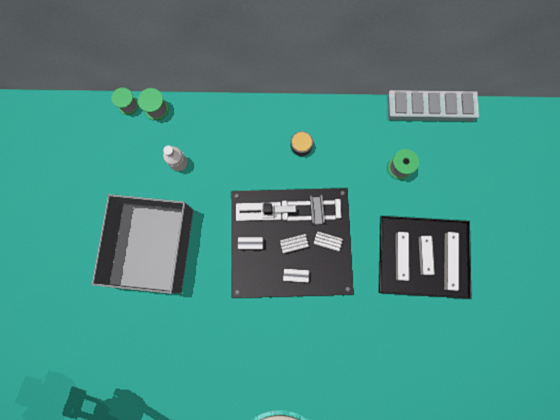

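View pics/side0.png

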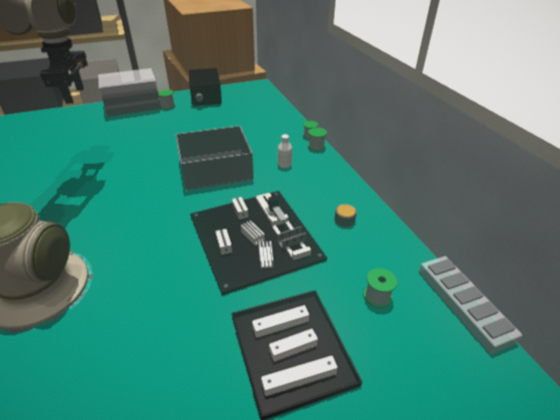

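The top view shows the bin at (145,245), the fixture at (292,243) and the tray at (425,257). There are five offcuts: a duct across the seat (317,210), fins at (294,243) and (328,241), and profile-like pieces at (250,243) and (296,276). The keeper grip is at (268,209).

```bash
cat >> h.py <<'E'
def rect(pts):
    (c,sz,a)=cv2.minAreaRect((pts*1000).astype(np.float32))
    if sz[0]<sz[1]: sz=sz[::-1]; a+=90
    return np.round(c,1),np.round(sz,1),round((a+90)%180-90,1)
def pieces(p,zmin,zmax,box):
    w=world(p); x,y,z=np.moveaxis(w,-1,0)
    m=((z>zmin)&(z<zmax)&(x>box[0])&(x<box[1])&(y>box[2])&(y<box[3])).astype(np.uint8)
    n,l,st,c=cv2.connectedComponentsWithStats(m,connectivity=4)
    for i in range(1,n):
        if st[i,4]>40:
            q=w[l==i]; zt=np.percentile(q[:,2],90)
            print("px",c[i].round(),"n",st[i,4],"ztop",zt.round(4),*rect(q[q[:,2]>zt-.008][:,:2]))
def dets(p,names):
    w=world(p)
    for n in names:
        for d in nets.regions_of(p,n)[:3]:
            if d["score"]<.3: continue
            q=w[d["pixels"]]; q=q[~np.isnan(q[:,0])]
            zt=np.percentile(q[:,2],90); t=q[q[:,2]>zt-.008]
            print(n,round(d["score"],2),d["extent"],"zt",zt.round(4),*rect(t[:,:2]))
E
python3 - <<'E'
from h import *
p=cams.snapshot("top")
dets(p,["fixture","bin","tray","fin1","duct1","prof1","bar_mid","bar_short","bar_long","keeper","spool","flux","tip_tin"])
print(nets.mark_of(p,"keeper_grip")[:1],nets.mark_of(p,"fixture")[:1])
w=world(p)
for v,u in [(209,268),(210,290),(216,317),(243,250),(243,294),(241,328),(276,296),(280,260),(209,338),(212,245)]: print(u,v,w[v,u].round(4))
print("comp"); pieces(p,.026,.2,(.2,.62,-.2,.2)); pieces(p,.015,.2,(.2,.62,-.6,-.22))
E
```

```text
fixture 0.79 [228.8, 189.1, 119.7, 109.7] zt 0.0189 [536.9 -19.4] [309.2 279.3] -87.3
bin 0.66 [92.7, 193.0, 100.5, 100.7] zt 0.0905 [517.7 344.2] [220.  192.1] -5.0
tray 0.58 [376.8, 217.0, 96.2, 79.8] zt 0.0165 [ 504.8 -364. ] [232.1 200.3] 87.5
fin1 0.84 [284.2, 235.5, 22.1, 19.3] zt 0.0401 [528.9 -26.1] [60.7 29.9] -74.2
fin1 0.52 [311.5, 231.9, 28.1, 16.7] zt 0.0405 [ 535.8 -113.5] [63.7 28.9] 74.8
duct1 0.74 [309.3, 196.0, 14.6, 31.1] zt 0.0449 [615.7 -85. ] [63.5 30.3] 5.8
prof1 0.86 [235.1, 235.2, 24.6, 14.6] zt 0.0434 [527.7  83.9] [58.3 27.6] -88.5
prof1 0.81 [284.0, 266.3, 26.5, 19.5] zt 0.0434 [449.3 -33.1] [61.6 28. ] 86.9
bar_mid 0.68 [394.7, 231.6, 15.0, 48.0] zt 0.0336 [ 503.  -302.9] [118.9  26.5] -0.6
bar_mid 0.42 [279.7, 266.7, 28.8, 15.5] zt 0.0434 [449.5 -30.9] [57.4 27.2] -89.4
bar_short 0.61 [416.7, 237.8, 16.6, 36.8] zt 0.0334 [ 506.6 -364.9] [93.9 27.8] 0.9
bar_short 0.52 [284.2, 233.8, 23.0, 21.4] zt 0.0399 [529.4 -27.2] [63.9 30.2] -73.9
bar_long 0.69 [443.5, 233.3, 14.9, 58.0] zt 0.0334 [ 493.3 -428.2] [143.6  27. ] -3.7
bar_long 0.66 [165.3, 148.4, 21.9, 
[... 1151 characters left out ...]
p 0.0433 [527.6  84. ] [58.8 27.8] -88.7
px [293. 241.] n 44 ztop 0.0415 [533.6 -25.9] [62.6  3.1] -74.7
px [327. 242.] n 50 ztop 0.0403 [ 532.3 -112.1] [63.7  3.4] 74.1
px [326. 246.] n 47 ztop 0.0421 [ 523.6 -109.3] [62.6  3.1] 74.8
px [295. 275.] n 287 ztop 0.0434 [449.4 -33. ] [61.9 28. ] 86.9
px [385. 218.] n 45 ztop 0.0209 [ 601.6 -266.3] [48.5 23.5] -55.7
px [444. 259.] n 408 ztop 0.0211 [ 504.5 -370.8] [218.4 200.2] 87.5
px [402. 255.] n 552 ztop 0.0337 [ 503.2 -303.1] [119.4  26.5] -0.8
px [451. 261.] n 709 ztop 0.0335 [ 493.3 -428.2] [143.6  27.3] -3.5
px [426. 255.] n 464 ztop 0.0334 [ 506.6 -364.9] [93.9 27.8] 0.9
px [381. 259.] n 79 ztop 0.0207 [ 495.1 -250.1] [104.5   4.2] -1.2
```

>>> drive_tool:
  travel:
    - [0.765,-0.892,-0.2]
    - [0.765,-0.892,-0.2]
    - [0.765,-0.892,-0.2]
  spin: [-0.0406,-0.0406,-0.0406]
  fingers: 0.6
  newtons: 25

```text
time_s: 1.2
tcp_pos: [0.2235, 0.4387, 0.2182]
tool_rot: [0.819, 3.033, -0.002]
contact_force: [0.1, 0.3, 0.5]
width: 0.0666
grip_force: 0.0
```

>>> drive_tool:
  travel:
    - [0.765,-0.892,-0.2]
    - [0.765,-0.892,-0.2]
    - [0.765,-0.892,-0.2]
  spin: [-0.0406,-0.0406,-0.0406]

```text
time_s: 1.5
tcp_pos: [0.3002, 0.3495, 0.1982]
tool_rot: [1.2, 2.903, -0.002]
contact_force: [-0.4, 0.2, 0.0]
width: 0.0528
grip_force: 0.0
```

>>> drive_tool:
  travel:
    - [0.765,-0.892,-0.2]
    - [0.765,-0.892,-0.2]
    - [0.765,-0.892,-0.2]
  spin: [-0.0406,-0.0406,-0.0406]

```text
time_s: 1.8
tcp_pos: [0.377, 0.2602, 0.1782]
tool_rot: [1.56, 2.727, -0.001]
contact_force: [-0.1, 0.6, -0.2]
width: 0.0529
grip_force: 0.0
```

>>> drive_tool:
  travel:
    - [0.765,-0.892,-0.2]
    - [0.765,-0.892,-0.2]
    - [0.765,-0.892,-0.2]
  spin: [-0.0406,-0.0406,-0.0406]

```text
time_s: 2.1
tcp_pos: [0.4537, 0.1707, 0.1581]
tool_rot: [1.894, 2.506, -0.0]
contact_force: [0.8, 1.1, 0.7]
width: 0.0528
grip_force: 0.0
```

>>> drive_tool:
  travel:
    - [0.765,-0.892,-0.2]
    - [0.765,-0.892,-0.2]
    - [0.765,-0.892,-0.2]
    - [0.765,-0.892,-0.2]
  spin: [-0.0406,-0.0406,-0.0406,-0.0406]

```text
time_s: 2.5
tcp_pos: [0.529, 0.0827, 0.138]
tool_rot: [-2.192, -2.25, 0.001]
contact_force: [-0.9, 0.2, -1.0]
width: 0.0529
grip_force: 0.0
```

>>> drive_tool:
  travel:
    - [0,0,-0.5]
    - [-0.01,0.01,-1]
    - [-0.01,0.01,-1]
  spin: [0,0,0]

```text
time_s: 2.8
tcp_pos: [0.523, 0.0868, 0.0346]
tool_rot: [-2.182, -2.248, 0.011]
contact_force: [-0.8, 0.5, 0.5]
width: 0.053
grip_force: 0.0
```

>>> drive_tool:
  travel:
    - [0,0,-0.21]
    - [0,0,-0.21]
  spin: [0,0]

```text
time_s: 3.0
tcp_pos: [0.5264, 0.0863, 0.0184]
tool_rot: [-2.188, -2.253, 0.001]
contact_force: [-0.0, 0.3, 0.1]
width: 0.0531
grip_force: 0.0
```

>>> drive_tool:
  travel:
    - [0,0,0]
    - [0,0,0]
    - [0,0,0]
    - [0,0,0]
    - [0,0,0]
  spin: [0,0,0,0,0]
  fingers: 0

```text
time_s: 3.5
tcp_pos: [0.5274, 0.0855, 0.0189]
tool_rot: [2.19, 2.251, 0.002]
contact_force: [-1.3, 1.2, 7.6]
width: 0.0281
grip_force: 25.0
```

>>> drive_tool:
  travel:
    - [0,0,0.3]
    - [0,0,0.6]
    - [0,0,1]
    - [0,0,1]
  spin: [0,0,0,0]

```text
time_s: 3.9
tcp_pos: [0.529, 0.0854, 0.1225]
tool_rot: [2.186, 2.247, 0.009]
contact_force: [-0.2, -0.9, -1.3]
width: 0.0281
grip_force: 25.0
```

>>> drive_tool:
  travel:
    - [0,0,0.4]
    - [0,0.3,0.4]
    - [0,0.7,0.4]
    - [0,0.7,0.4]
  spin: [0,0,0,0]

```text
time_s: 4.3
tcp_pos: [0.5262, 0.1586, 0.1573]
tool_rot: [-2.186, -2.255, -0.0]
contact_force: [0.2, 0.5, -0.5]
width: 0.0278
grip_force: 25.0
```

>>> drive_tool:
  travel:
    - [-0.15,0.4,0]
    - [-0.28,0.74,0]
    - [-0.28,0.74,0]
  spin: [0,0,0]

```text
time_s: 4.6
tcp_pos: [0.4972, 0.2319, 0.1571]
tool_rot: [-2.186, -2.255, 0.002]
contact_force: [0.0, 0.0, -0.7]
width: 0.0278
grip_force: 25.0
```

>>> drive_tool:
  travel:
    - [-0.15,0.4,0]
    - [-0.28,0.74,0]
    - [-0.28,0.74,-0.3]
    - [-0.28,0.74,-0.8]
    - [-0.28,0.74,-0.8]
  spin: [0,0,0,0,0]

```text
time_s: 5.1
tcp_pos: [0.4683, 0.3015, 0.0725]
tool_rot: [-2.188, -2.248, 0.017]
contact_force: [0.4, 0.5, -0.6]
width: 0.0278
grip_force: 25.0
```

>>> drive_tool:
  travel:
    - [0,0,0]
    - [0,0,0]
    - [0,0,0]
  spin: [0,0,0]
  fingers: 0.6

```text
time_s: 5.4
tcp_pos: [0.4721, 0.3034, 0.0798]
tool_rot: [2.19, 2.25, 0.005]
contact_force: [-0.1, -1.1, -0.3]
width: 0.0494
grip_force: 0.0
```

>>> drive_tool:
  travel:
    - [0,0,0.4]
    - [0,0,0.7]
    - [0,-0.3,0.7]
    - [0,-0.8,0.7]
    - [0,-1,0.7]
  spin: [0,0,0,0,0]

```text
time_s: 5.9
tcp_pos: [0.4712, 0.2008, 0.1494]
tool_rot: [2.191, 2.249, 0.003]
contact_force: [-0.4, 0.9, -0.0]
width: 0.0532
grip_force: 0.0
```

>>> drive_tool:
  travel:
    - [0,-0.5,0]
    - [0,-1,0]
    - [0,-1,0]
    - [0,-1,0]
  spin: [0,0,0,0]

```text
time_s: 6.3
tcp_pos: [0.4715, 0.1025, 0.149]
tool_rot: [2.193, 2.248, 0.003]
contact_force: [-0.2, 0.7, -0.1]
width: 0.053
grip_force: 0.0
```

```bash
cat > look.py <<'E'
from h import *
p=cams.snapshot("top"); s=telemetry.state(); print(s["time_s"],s["tcp_pos"].round(4))
dets(p,["fin1","duct1","prof1"])
E
python3 look.py
```

```text
6.35 [0.4713 0.1035 0.1487]
fin1 0.89 [313.7, 233.6, 25.6, 15.2] zt 0.0402 [ 536.4 -113.4] [63.6 29.9] 74.5
fin1 0.89 [284.7, 237.1, 24.4, 18.8] zt 0.0399 [529.2 -27.3] [63.9 30.9] -73.8
duct1 0.84 [309.7, 197.0, 14.9, 30.8] zt 0.0444 [616.8 -84.7] [66.3 30.2] 5.3
duct1 0.59 [261.6, 204.4, 36.2, 12.8] zt 0.0717 [613.   41.8] [22.7 22.6] -88.1
prof1 0.7 [283.3, 265.3, 27.4, 18.8] zt 0.0434 [449.2 -33.2] [61.9 27.7] 86.9
prof1 0.69 [148.8, 253.4, 23.5, 14.8] zt 0.0353 [474.8 294.4] [77.4 26. ] -89.8
prof1 0.42 [282.2, 235.7, 25.5, 16.0] zt 0.0402 [529.7 -28.2] [60.7 30.3] -73.5
```

>>> drive_tool:
  travel:
    - [-0.1,-0.5,0]
    - [-0.22,-1,0]
    - [-0.22,-1,-0.3]
    - [-0.22,-1,-0.3]
  spin: [-0.0125,-0.0125,-0.0125,-0.0125]

```text
time_s: 6.9
tcp_pos: [0.4477, 0.0035, 0.1159]
tool_rot: [-2.275, -2.16, 0.004]
contact_force: [-0.2, 0.4, 0.4]
width: 0.0529
grip_force: 0.0
```

>>> drive_tool:
  travel:
    - [0,-0.36,-0.1]
    - [0,-0.36,-0.5]
    - [0,-0.36,-0.97]
    - [0,-0.36,-0.97]
    - [0,-0.36,-0.97]
  spin: [0,0,0,0,0]

```text
time_s: 7.4
tcp_pos: [0.4496, -0.0316, 0.0217]
tool_rot: [-2.275, -2.166, 0.0]
contact_force: [-0.6, 0.2, -0.3]
width: 0.0529
grip_force: 0.0
```

>>> drive_tool:
  travel:
    - [0,0,0]
    - [0,0,0]
    - [0,0,0]
    - [0,0,0]
  spin: [0,0,0,0]
  fingers: 0

```text
time_s: 7.8
tcp_pos: [0.4495, -0.0326, 0.0219]
tool_rot: [2.276, 2.163, 0.002]
contact_force: [-1.2, 1.3, 9.7]
width: 0.0277
grip_force: 25.0
```

>>> drive_tool:
  travel:
    - [0,0,0.3]
    - [0,0,0.7]
    - [0,0,1]
    - [0,0.3,1]
    - [0,0.6,1]
  spin: [0,0,0,0,0]

```text
time_s: 8.3
tcp_pos: [0.4493, 0.0277, 0.1221]
tool_rot: [2.278, 2.16, 0.003]
contact_force: [-0.4, -1.0, -0.5]
width: 0.0276
grip_force: 25.0
```

>>> drive_tool:
  travel:
    - [0.1,0.4,0.3]
    - [0.28,0.9,0.3]
    - [0.28,0.9,0.3]
  spin: [0,0,0]

```text
time_s: 8.6
tcp_pos: [0.4779, 0.1213, 0.1519]
tool_rot: [2.271, 2.168, 0.005]
contact_force: [-0.3, -1.2, -2.1]
width: 0.0279
grip_force: 25.0
```

>>> drive_tool:
  travel:
    - [0.1,0.4,0]
    - [0.28,0.9,0]
    - [0.28,0.9,0]
  spin: [0,0,0]

```text
time_s: 8.9
tcp_pos: [0.5056, 0.2107, 0.1507]
tool_rot: [-2.274, -2.168, -0.002]
contact_force: [-0.4, -0.5, -1.1]
width: 0.0276
grip_force: 25.0
```

>>> drive_tool:
  travel:
    - [0.1,0.5,0]
    - [0.28,1,0]
    - [0.28,1,-0.3]
    - [0.28,1,-0.75]
    - [0.28,1,-0.75]
  spin: [0,0,0,0,0]

```text
time_s: 9.4
tcp_pos: [0.5302, 0.3058, 0.0708]
tool_rot: [-2.274, -2.161, 0.016]
contact_force: [-0.3, -0.5, 0.2]
width: 0.028
grip_force: 25.0
```

>>> drive_tool:
  travel:
    - [0,0,0]
    - [0,0,0]
    - [0,0,0]
  spin: [0,0,0]
  fingers: 0.6

```text
time_s: 9.7
tcp_pos: [0.534, 0.3073, 0.078]
tool_rot: [2.277, 2.162, 0.005]
contact_force: [0.7, 0.6, -0.4]
width: 0.0496
grip_force: 0.0
```

>>> drive_tool:
  travel:
    - [0,0,0.4]
    - [0,0,0.7]
    - [0,-0.3,0.7]
    - [0,-0.8,0.7]
    - [0,-1,0.7]
  spin: [0,0,0,0,0]

```text
time_s: 10.2
tcp_pos: [0.5332, 0.2046, 0.1475]
tool_rot: [2.278, 2.161, 0.002]
contact_force: [0.2, 0.7, -0.7]
width: 0.0528
grip_force: 0.0
```

>>> drive_tool:
  travel:
    - [0,-0.5,0]
    - [0,-1,0]
    - [0,-1,0]
  spin: [0.02,0.0528,0.0528]

```text
time_s: 10.5
tcp_pos: [0.5335, 0.1032, 0.1473]
tool_rot: [1.887, 2.509, 0.001]
contact_force: [-0.4, 0.4, -0.0]
width: 0.053
grip_force: 0.0
```

```bash
python3 look.py
```

```text
10.55 [0.5335 0.1044 0.1473]
fin1 0.91 [281.6, 237.7, 26.9, 16.0] zt 0.04 [529.4 -27.2] [63.9 30.2] -74.1
fin1 0.79 [311.9, 233.2, 26.7, 14.4] zt 0.0397 [ 536.5 -113.5] [64.5 30.8] 74.9
fin1 0.71 [416.3, 236.4, 15.1, 36.7] zt 0.0335 [ 506.5 -365.6] [93.4 28.2] 1.7
duct1 0.87 [309.6, 195.8, 13.1, 32.6] zt 0.0441 [615.9 -85.4] [64.2 29.5] 4.7
duct1 0.51 [93.9, 194.8, 86.0, 99.3] zt 0.0876 [513.8 302.2] [276.  219.6] 85.1
prof1 0.6 [148.8, 254.8, 21.4, 11.9] zt 0.0354 [468.5 247.2] [171.8  30.2] 84.1
prof1 0.58 [150.0, 230.6, 26.0, 16.8] zt 0.0354 [534.7 307.9] [59.4 28. ] 86.1
```

>>> drive_tool:
  travel:
    - [0,-0.5,0]
    - [0,-1,-0.3]
    - [0,-1,-0.3]
    - [0,-1,-0.3]
  spin: [0,0,0,0]

```text
time_s: 11.1
tcp_pos: [0.5329, 0.0074, 0.1154]
tool_rot: [-1.891, -2.508, 0.001]
contact_force: [-0.3, 0.2, -0.6]
width: 0.0527
grip_force: 0.0
```

>>> drive_tool:
  travel:
    - [-0.04,-0.32,-0.1]
    - [-0.04,-0.32,-0.5]
    - [-0.04,-0.32,-0.95]
    - [-0.04,-0.32,-0.95]
    - [-0.04,-0.32,-0.95]
  spin: [0,0,0,0,0]

```text
time_s: 11.6
tcp_pos: [0.5297, -0.0234, 0.0219]
tool_rot: [1.887, 2.511, 0.001]
contact_force: [0.3, -0.1, 0.3]
width: 0.0528
grip_force: 0.0
```

>>> drive_tool:
  travel:
    - [0,0,0]
    - [0,0,0]
    - [0,0,0]
    - [0,0,0]
  spin: [0,0,0,0]
  fingers: 0

```text
time_s: 12.0
tcp_pos: [0.5295, -0.0245, 0.0221]
tool_rot: [1.888, 2.509, 0.002]
contact_force: [-2.0, 1.6, 8.3]
width: 0.03
grip_force: 25.0
```

>>> drive_tool:
  travel:
    - [0,0,0.3]
    - [0,0,0.7]
    - [0,0,1]
    - [0,0.4,1]
    - [0,0.8,1]
  spin: [0,0,0,0,0]

```text
time_s: 12.5
tcp_pos: [0.5294, 0.0557, 0.1222]
tool_rot: [1.891, 2.506, 0.002]
contact_force: [0.1, 1.3, -0.8]
width: 0.0297
grip_force: 25.0
```

>>> drive_tool:
  travel:
    - [-0.05,0.4,0.3]
    - [-0.1,0.9,0.3]
    - [-0.1,1,0.3]
  spin: [0,0,0]

```text
time_s: 12.8
tcp_pos: [0.5181, 0.1593, 0.1519]
tool_rot: [1.884, 2.514, 0.003]
contact_force: [-0.5, 0.2, -0.5]
width: 0.0298
grip_force: 25.0
```

>>> drive_tool:
  travel:
    - [-0.05,0.4,0]
    - [-0.1,0.9,0]
    - [-0.1,1,0]
  spin: [0,0,0]

```text
time_s: 13.1
tcp_pos: [0.508, 0.2586, 0.1508]
tool_rot: [-1.884, -2.513, -0.001]
contact_force: [-0.8, -0.8, -0.8]
width: 0.0297
grip_force: 25.0
```

>>> drive_tool:
  travel:
    - [-0.1,0.5,0]
    - [-0.1,1,0]
    - [-0.1,1,0]
  spin: [0,0,0]

```text
time_s: 13.4
tcp_pos: [0.4983, 0.3591, 0.1505]
tool_rot: [-1.883, -2.514, -0.002]
contact_force: [-0.4, -2.1, -1.0]
width: 0.0296
grip_force: 25.0
```

>>> drive_tool:
  travel:
    - [0,0.2,0]
    - [0,0.2,-0.3]
    - [0,0.2,-0.7]
    - [0,0.2,-0.7]
  spin: [0,0,0,0]

```text
time_s: 13.8
tcp_pos: [0.4972, 0.373, 0.0762]
tool_rot: [-1.888, -2.506, 0.014]
contact_force: [-0.8, -0.3, -1.2]
width: 0.03
grip_force: 25.0
```

>>> drive_tool:
  travel:
    - [0,0,0]
    - [0,0,0]
    - [0,0,0]
  spin: [0,0,0]
  fingers: 0.6

```text
time_s: 14.1
tcp_pos: [0.5, 0.3755, 0.0828]
tool_rot: [1.888, 2.509, 0.005]
contact_force: [-0.9, -0.4, -0.3]
width: 0.0512
grip_force: 0.0
```

>>> drive_tool:
  travel:
    - [0,0,0.4]
    - [0,0,0.7]
    - [0,-0.3,0.7]
    - [0,-0.8,0.7]
    - [0,-1,0.7]
  spin: [0,0,0,0,0]

```text
time_s: 14.6
tcp_pos: [0.4991, 0.2727, 0.1523]
tool_rot: [1.889, 2.508, 0.002]
contact_force: [0.1, -0.2, -1.0]
width: 0.0531
grip_force: 0.0
```

>>> drive_tool:
  travel:
    - [0.1,-0.5,0]
    - [0.18,-1,0]
    - [0.18,-1,0]
  spin: [-0.02,-0.043,-0.043]

```text
time_s: 14.9
tcp_pos: [0.5184, 0.1708, 0.1522]
tool_rot: [2.218, 2.221, 0.002]
contact_force: [-0.6, 0.2, -0.0]
width: 0.0531
grip_force: 0.0
```

>>> drive_tool:
  travel:
    - [0.1,-0.5,0]
    - [0.18,-1,0]
    - [0.18,-1,0]
  spin: [-0.02,-0.044,-0.044]

```text
time_s: 15.2
tcp_pos: [0.5363, 0.0712, 0.1519]
tool_rot: [2.502, 1.896, 0.002]
contact_force: [0.3, 1.3, -0.8]
width: 0.0526
grip_force: 0.0
```

```bash
python3 look.py
```

```text
15.25 [0.5358 0.0733 0.1518]
fin1 0.67 [313.5, 232.6, 26.9, 16.5] zt 0.0401 [ 536.9 -113.2] [63.5 30.8] 74.4
fin1 0.63 [126.5, 241.9, 27.6, 19.5] zt 0.0314 [503.6 371. ] [64.2 30.2] -73.4
duct1 0.92 [311.3, 196.1, 10.8, 29.3] zt 0.0447 [616.5 -84.7] [66.2 29.8] 5.4
prof1 0.76 [150.3, 231.7, 28.9, 15.2] zt 0.035 [534.6 306.5] [61.9 28. ] 86.9
prof1 0.51 [310.3, 194.6, 12.6, 34.8] zt 0.0446 [615.5 -85. ] [64.  30.2] 5.3
prof1 0.49 [149.4, 255.9, 23.2, 13.3] zt 0.0355 [475.1 294.1] [75.7 25.5] -88.8
```

>>> drive_tool:
  travel:
    - [0,-0.5,0]
    - [0,-1,0]
    - [0,-1,-0.3]
    - [0,-1,-0.3]
  spin: [0,0,0,0]

```text
time_s: 15.8
tcp_pos: [0.5336, -0.0238, 0.1185]
tool_rot: [-2.492, -1.906, 0.005]
contact_force: [0.2, 0.4, 0.7]
width: 0.0527
grip_force: 0.0
```

>>> drive_tool:
  travel:
    - [0.01,-0.5,-0.1]
    - [0.01,-0.87,-0.4]
    - [0.01,-0.87,-0.8]
    - [0.01,-0.87,-1]
    - [0.01,-0.87,-1]
  spin: [0,0,0,0,0]

```text
time_s: 16.3
tcp_pos: [0.5354, -0.1096, 0.0193]
tool_rot: [-2.49, -1.908, 0.003]
contact_force: [-0.6, 0.7, -0.0]
width: 0.053
grip_force: 0.0
```

>>> drive_tool:
  travel:
    - [0,0,0]
    - [0,0,0]
    - [0,0,0]
    - [0,0,0]
    - [0,0,0]
  spin: [0,0,0,0,0]
  fingers: 0

```text
time_s: 16.8
tcp_pos: [0.5367, -0.1113, 0.0221]
tool_rot: [2.495, 1.907, 0.003]
contact_force: [0.3, 3.9, 7.3]
width: 0.0298
grip_force: 25.0
```

>>> drive_tool:
  travel:
    - [0,0,0.3]
    - [0,0,0.7]
    - [0,0,1]
    - [0,0.4,1]
    - [0,0.8,1]
  spin: [0,0,0,0,0]

```text
time_s: 17.3
tcp_pos: [0.5363, -0.0313, 0.1222]
tool_rot: [2.497, 1.903, 0.003]
contact_force: [1.7, -0.7, -1.9]
width: 0.0296
grip_force: 25.0
```

>>> drive_tool:
  travel:
    - [0,0.4,0.3]
    - [0,0.9,0.3]
    - [0,1,0.3]
  spin: [0,0,0]

```text
time_s: 17.6
tcp_pos: [0.5355, 0.0724, 0.152]
tool_rot: [2.492, 1.912, 0.003]
contact_force: [-0.7, -1.1, -0.9]
width: 0.0299
grip_force: 25.0
```

>>> drive_tool:
  travel:
    - [0,0.4,0]
    - [0,0.9,0]
    - [0,1,0]
  spin: [0,0,0]

```text
time_s: 17.9
tcp_pos: [0.5354, 0.1718, 0.1509]
tool_rot: [-2.493, -1.911, -0.001]
contact_force: [0.9, -1.0, -1.2]
width: 0.0296
grip_force: 25.0
```

>>> drive_tool:
  travel:
    - [0.1,0.5,0]
    - [0.13,1,0]
    - [0.13,1,0]
  spin: [0,0,0]

```text
time_s: 18.2
tcp_pos: [0.5487, 0.2722, 0.1505]
tool_rot: [-2.492, -1.912, -0.001]
contact_force: [0.0, -1.3, -0.6]
width: 0.0297
grip_force: 25.0
```

>>> drive_tool:
  travel:
    - [0.1,0.5,0]
    - [0.13,1,0]
    - [0.13,1,-0.3]
    - [0.13,1,-0.7]
    - [0.13,1,-0.7]
  spin: [0,0,0,0,0]

```text
time_s: 18.7
tcp_pos: [0.5599, 0.3662, 0.0755]
tool_rot: [-2.495, -1.905, 0.017]
contact_force: [-0.0, -0.5, -1.6]
width: 0.0301
grip_force: 25.0
```

>>> drive_tool:
  travel:
    - [0,0,0]
    - [0,0,0]
    - [0,0,0]
  spin: [0,0,0]
  fingers: 0.6

```text
time_s: 19.0
tcp_pos: [0.5631, 0.3683, 0.0832]
tool_rot: [2.496, 1.906, 0.006]
contact_force: [-0.1, 0.3, 0.3]
width: 0.0511
grip_force: 0.0
```

>>> drive_tool:
  travel:
    - [0,0,0.4]
    - [0,0,0.7]
    - [0,-0.3,0.7]
    - [0,-0.8,0.7]
    - [0,-1,0.7]
  spin: [0,0,0,0,0]

```text
time_s: 19.5
tcp_pos: [0.5623, 0.2654, 0.1526]
tool_rot: [2.497, 1.904, 0.003]
contact_force: [0.4, 0.4, 0.1]
width: 0.0529
grip_force: 0.0
```

>>> drive_tool:
  travel:
    - [0.1,-0.5,0]
    - [0.18,-1,0]
    - [0.18,-1,0]
    - [0.18,-1,0]
  spin: [-0.0643,-0.0643,-0.0643,-0.0643]

```text
time_s: 19.9
tcp_pos: [0.5807, 0.1669, 0.1522]
tool_rot: [2.83, 1.363, 0.003]
contact_force: [-0.8, -0.2, 0.3]
width: 0.0531
grip_force: 0.0
```

>>> drive_tool:
  travel:
    - [0.1,-0.5,0]
    - [0.18,-1,0]
    - [0.18,-1,0]
    - [0.18,-1,0]
  spin: [-0.0643,-0.0643,-0.0643,-0.0643]

```text
time_s: 20.3
tcp_pos: [0.5983, 0.0681, 0.1515]
tool_rot: [3.045, 0.774, 0.002]
contact_force: [0.5, 0.5, 0.1]
width: 0.0531
grip_force: 0.0
```

```bash
python3 look.py
```

```text
20.35 [0.5981 0.0691 0.1514]
fin1 0.6 [130.2, 242.3, 21.1, 18.5] zt 0.0319 [504.  369.4] [61.1 29.8] -74.3
duct1 0.86 [310.6, 195.4, 13.0, 31.6] zt 0.0434 [615.4 -83.9] [59.8 27.6] 5.9
prof1 0.82 [151.0, 229.5, 28.0, 18.3] zt 0.0352 [533.9 295. ] [85.8 28.1] 86.1
prof1 0.81 [151.1, 255.2, 20.6, 12.3] zt 0.0354 [474.9 292.8] [74.1 25.4] -88.5
```

>>> drive_tool:
  travel:
    - [0.1,-0.5,0]
    - [0.17,-1,0]
    - [0.17,-1,-0.2]
    - [0.17,-1,-0.2]
  spin: [-0.0643,-0.0643,-0.0643,-0.0643]

```text
time_s: 20.9
tcp_pos: [0.6141, -0.0316, 0.1287]
tool_rot: [-3.137, -0.146, 0.006]
contact_force: [0.3, 0.4, -0.1]
width: 0.0531
grip_force: 0.0
```

>>> drive_tool:
  travel:
    - [0,-0.54,0]
    - [0,-0.54,0]
    - [0,-0.54,-0.4]
    - [0,-0.54,-0.8]
    - [0,-0.54,-0.8]
  spin: [0,0,0,0,0]
  newtons: 18

```text
time_s: 21.4
tcp_pos: [0.6127, -0.0832, 0.0469]
tool_rot: [-3.134, -0.153, 0.013]
contact_force: [-0.0, -0.2, 0.0]
width: 0.053
grip_force: 0.0
```

>>> drive_tool:
  travel:
    - [0,0,-0.26]
    - [0,0,-0.26]
    - [0,0,-0.26]
  spin: [0,0,0]

```text
time_s: 21.7
tcp_pos: [0.6158, -0.085, 0.0267]
tool_rot: [3.138, 0.149, 0.002]
contact_force: [-0.4, -0.6, 1.3]
width: 0.0531
grip_force: 0.0
```

>>> drive_tool:
  travel:
    - [0,0,0]
    - [0,0,0]
    - [0,0,0]
    - [0,0,0]
    - [0,0,0]
  spin: [0,0,0,0,0]
  fingers: 0

```text
time_s: 22.2
tcp_pos: [0.6153, -0.0857, 0.0256]
tool_rot: [3.138, 0.146, 0.002]
contact_force: [-1.2, 0.3, 6.0]
width: 0.03
grip_force: 18.0
```

>>> drive_tool:
  travel:
    - [0,0,0.3]
    - [0,0,0.7]
    - [0,0,1]
    - [0,0,1]
  spin: [0,0,0,0]

```text
time_s: 22.6
tcp_pos: [0.6167, -0.0861, 0.1291]
tool_rot: [3.135, 0.146, 0.012]
contact_force: [0.2, -0.4, 0.0]
width: 0.0297
grip_force: 18.0
```

>>> drive_tool:
  travel:
    - [0,0,0.3]
    - [-0.1,0.5,0.3]
    - [-0.2,1,0.3]
    - [-0.2,1,0.3]
  spin: [0,0,0,0]

```text
time_s: 23.0
tcp_pos: [0.5932, 0.0191, 0.1539]
tool_rot: [-3.136, -0.153, 0.004]
contact_force: [-0.4, -1.2, 0.4]
width: 0.0298
grip_force: 18.0
```

>>> drive_tool:
  travel:
    - [-0.11,0.4,0]
    - [-0.22,0.79,0]
    - [-0.22,0.79,0]
  spin: [0,0,0]

```text
time_s: 23.3
tcp_pos: [0.5714, 0.0966, 0.1539]
tool_rot: [-3.137, -0.152, 0.004]
contact_force: [0.8, -1.0, -0.5]
width: 0.0303
grip_force: 18.0
```

>>> drive_tool:
  travel:
    - [-0.11,0.4,0]
    - [-0.22,0.79,0]
    - [-0.22,0.79,0]
  spin: [0,0,0]

```text
time_s: 23.6
tcp_pos: [0.5499, 0.1749, 0.154]
tool_rot: [-3.137, -0.151, 0.003]
contact_force: [-0.6, 0.4, 0.0]
width: 0.0298
grip_force: 18.0
```

>>> drive_tool:
  travel:
    - [-0.11,0.4,0]
    - [-0.22,0.79,0]
    - [-0.22,0.79,0]
  spin: [0,0,0]

```text
time_s: 23.9
tcp_pos: [0.5283, 0.2534, 0.1541]
tool_rot: [-3.138, -0.151, 0.002]
contact_force: [-0.0, -0.4, 0.3]
width: 0.0299
grip_force: 18.0
```

>>> drive_tool:
  travel:
    - [-0.11,0.4,0]
    - [-0.22,0.79,0]
    - [-0.22,0.79,-0.2]
    - [-0.22,0.79,-0.5]
    - [-0.22,0.79,-0.5]
  spin: [0,0,0,0,0]

```text
time_s: 24.4
tcp_pos: [0.5063, 0.3282, 0.1009]
tool_rot: [3.135, 0.144, -0.011]
contact_force: [-0.3, -0.2, -0.4]
width: 0.03
grip_force: 18.0
```

>>> drive_tool:
  travel:
    - [0,0,0]
    - [0,0,0]
    - [0,0,0]
  spin: [0,0,0]
  fingers: 0.6

```text
time_s: 24.7
tcp_pos: [0.5079, 0.3301, 0.1061]
tool_rot: [-3.138, -0.145, -0.004]
contact_force: [-0.5, -0.4, -0.2]
width: 0.052
grip_force: 0.0
```

>>> drive_tool:
  travel:
    - [0,0,0.3]
    - [0,0,0.5]
    - [0,-0.3,0.5]
    - [0,-0.8,0.5]
    - [0,-1,0.5]
  spin: [0,0,0,0.024,0.0428]

```text
time_s: 25.2
tcp_pos: [0.5072, 0.228, 0.1558]
tool_rot: [3.089, 0.572, 0.002]
contact_force: [0.2, 0.8, 0.3]
width: 0.0529
grip_force: 0.0
```

>>> drive_tool:
  travel:
    - [0.2,-0.3,0]
    - [0.5,-0.6,0]
    - [0.5,-0.6,0]
    - [0.5,-0.6,0]
    - [0.5,-0.6,0]
  spin: [0.1,0.1,0.1,0.1,0.1]

```text
time_s: 25.7
tcp_pos: [0.5574, 0.1699, 0.1555]
tool_rot: [2.763, 1.495, 0.002]
contact_force: [0.6, 0.1, 0.2]
width: 0.053
grip_force: 0.0
```

```bash
cat > look2.py <<'E'
from h import *
p=cams.snapshot("top"); s=telemetry.state(); print(s["time_s"],s["tcp_pos"].round(4))
dets(p,["fin1","duct1","prof1","keeper"])
pieces(p,.02,.2,(.44,.6,.26,.42)); cv2.imwrite("pics/top1.png",p["image"])
E
python3 look2.py
```

```text
25.75 [0.5572 0.1702 0.1555]
fin1 0.55 [128.2, 247.7, 5.0, 12.4] zt 0.0316 [498.1 389.9] [30.1 23.9] 15.8
fin1 0.52 [126.0, 221.1, 8.9, 8.8] zt 0.0311 [567.2 388.6] [23.  11.4] 8.6
keeper 0.61 [259.6, 202.6, 38.0, 13.5] zt 0.0709 [613.1  41.8] [22.8 22.4] -88.6
```

View pics/top1.png

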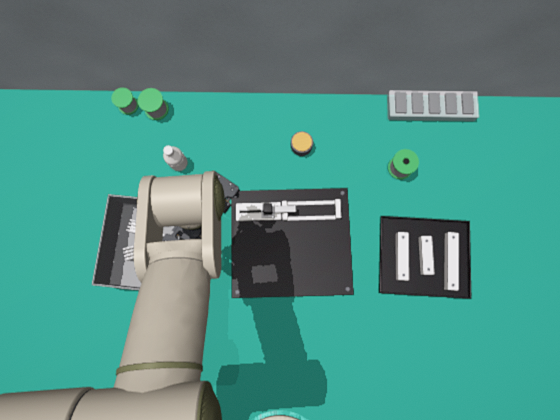

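The picture shows a clear fixture: only the keeper (grip at 268,209) and the empty seat with its rails. Two fins are visible in the bin at (130,240), and the arm hides the rest of it.

>>> drive_tool:
  travel:
    - [0.2,-0.3,0]
    - [0.55,-0.8,0]
    - [0.55,-0.8,-0.2]
    - [0.55,-0.8,-0.2]
    - [0.55,-0.8,-0.2]
  spin: [0.0997,0.0997,0.0997,0.0997,0.0997]

```text
time_s: 26.45
tcp_pos: [0.612, 0.0901, 0.1343]
tool_rot: [-2.169, -2.272, 0.001]
contact_force: [-0.6, -0.4, 1.0]
width: 0.0528
grip_force: 0.0
```

>>> drive_tool:
  travel:
    - [0,-0.48,0]
    - [0,-0.48,0]
    - [0,-0.48,-0.4]
    - [0,-0.48,-0.9]
    - [0,-0.48,-0.9]
  spin: [0,0,0,0,0]

```text
time_s: 26.95
tcp_pos: [0.6089, 0.0434, 0.0399]
tool_rot: [-2.167, -2.263, 0.01]
contact_force: [-0.3, -0.9, -0.2]
width: 0.0528
grip_force: 0.0
```

>>> drive_tool:
  travel:
    - [0,0,0]
    - [0,0,0]
    - [0,0,0]
    - [0,0,0]
    - [0,0,0]
  spin: [0,0,0,0,0]
  fingers: 0

```text
time_s: 27.45
tcp_pos: [0.6127, 0.0424, 0.0465]
tool_rot: [2.169, 2.27, 0.003]
contact_force: [-1.2, 0.6, 6.9]
width: 0.0239
grip_force: 18.0
```

>>> drive_tool:
  travel:
    - [-0.01,0.15,0]
    - [-0.015,0.3,0]
    - [-0.02,0.45,0]
    - [-0.026,0.54,0]
    - [-0.026,0.54,0]
  spin: [0,0,0,0,0]

```text
time_s: 27.95
tcp_pos: [0.6102, 0.0966, 0.0464]
tool_rot: [2.167, 2.27, 0.002]
contact_force: [-0.4, -1.7, 6.5]
width: 0.0239
grip_force: 18.0
```

>>> drive_tool:
  travel:
    - [0,0,0]
    - [0,0,0]
  spin: [0,0]

```text
time_s: 28.15
tcp_pos: [0.6102, 0.0965, 0.0464]
tool_rot: [2.169, 2.27, 0.003]
contact_force: [-2.1, 1.8, 6.3]
width: 0.0238
grip_force: 18.0
```

>>> drive_tool:
  travel:
    - [0,0.02,0]
    - [0,0.04,0]
    - [0,0.06,0]
    - [0,0.06,0]
  spin: [0,0,0,0]

```text
time_s: 28.55
tcp_pos: [0.6101, 0.0983, 0.0462]
tool_rot: [2.167, 2.267, -0.006]
contact_force: [-3.0, -22.3, 6.1]
width: 0.0241
grip_force: 18.0
```

>>> drive_tool:
  travel:
    - [0,0,0]
    - [0,0,0]
    - [0,0,0]
  spin: [0,0,0]
  fingers: 0.6

```text
time_s: 28.85
tcp_pos: [0.6094, 0.1027, 0.045]
tool_rot: [2.17, 2.272, 0.001]
contact_force: [0.2, 0.4, -0.4]
width: 0.0454
grip_force: 0.0
```

>>> drive_tool:
  travel:
    - [0,0,0.3]
    - [0,0,0.7]
    - [0,0,1]
    - [0,-0.2,1]
  spin: [0,0,0,0]

```text
time_s: 29.25
tcp_pos: [0.6109, 0.0842, 0.1494]
tool_rot: [2.163, 2.271, 0.009]
contact_force: [0.6, -0.3, -0.7]
width: 0.053
grip_force: 0.0
```

>>> drive_tool:
  travel:
    - [-0.13,-0.5,0]
    - [-0.26,-1,0]
    - [-0.26,-1,0]
    - [-0.26,-1,0]
  spin: [-0.0649,-0.0649,-0.0649,-0.0649]

```text
time_s: 29.65
tcp_pos: [0.5833, -0.0186, 0.1449]
tool_rot: [-2.588, -1.781, -0.0]
contact_force: [0.2, 0.3, 0.7]
width: 0.053
grip_force: 0.0
```

>>> drive_tool:
  travel:
    - [-0.13,-0.5,0]
    - [-0.26,-1,0]
    - [-0.26,-1,0]
    - [-0.26,-1,0]
  spin: [-0.0649,-0.0649,-0.0649,-0.0649]

```text
time_s: 30.05
tcp_pos: [0.5576, -0.1177, 0.1447]
tool_rot: [-2.892, -1.226, -0.0]
contact_force: [0.0, 0.5, -0.3]
width: 0.0527
grip_force: 0.0
```

>>> drive_tool:
  travel:
    - [-0.13,-0.5,0]
    - [-0.26,-1,0]
    - [-0.26,-1,0]
    - [-0.26,-1,0]
  spin: [-0.0649,-0.0649,-0.0649,-0.0649]

```text
time_s: 30.45
tcp_pos: [0.5318, -0.2172, 0.1446]
tool_rot: [-3.08, -0.619, -0.0]
contact_force: [-0.0, 0.0, -0.5]
width: 0.0527
grip_force: 0.0
```

```bash
cat > look3.py <<'E'
from h import *
p=cams.snapshot("top"); s=telemetry.state(); print(s["time_s"],s["tcp_pos"].round(4))
dets(p,["fin1","duct1","prof1","keeper","bar_mid","fixture"])
pieces(p,.027,.2,(.585,.66,-.2,.2))
w=world(p); m=(w[...,2]>.028)&(w[...,2]<.04)&(w[...,0]>.59)&(w[...,0]<.66)&(abs(w[...,1]+.02)<.15)
for v,u in np.argwhere(m): pass
q=w[m]
for lo,hi in((-.16,-.12),(-.03,.03)):
    b=q[(q[:,1]>lo)&(q[:,1]<hi)]; print(len(b),b.mean(0).round(4),b.min(0).round(4),b.max(0).round(4))
print(w[205:216,225:232,2].round(3)[0] if 0 else "")
c=cv2.resize(p["image"][185:300,90:360],None,fx=2.9,fy=2.9); cv2.imwrite("pics/top2.png",c)
E
python3 look3.py
```

```text
30.5 [ 0.532  -0.2163  0.1446]
fin1 0.86 [126.0, 220.5, 30.1, 13.7] zt 0.0329 [558.9 355.4] [77.9 29.9] 75.7
fin1 0.55 [125.7, 244.0, 18.3, 18.3] zt 0.0319 [502.2 378.3] [50.8 31.1] -74.6
duct1 0.76 [146.8, 229.7, 11.9, 34.0] zt 0.0607 [510.3 328.1] [67.7 31.1] 5.6
duct1 0.33 [386.9, 147.7, 34.6, 28.8] zt 0.0632 [ 742.4 -310.1] [64.1 63. ] -5.3
prof1 0.76 [150.7, 254.3, 24.3, 15.7] zt 0.0348 [474.8 303.1] [57.4 25.4] -88.9
prof1 0.69 [160.9, 232.0, 19.4, 15.1] zt 0.0348 [533.8 295.8] [42.8 28. ] 86.9
keeper 0.66 [239.7, 204.2, 37.5, 14.3] zt 0.0713 [611.9  94.2] [24.4 22.7] 2.6
fixture 0.63 [229.4, 189.9, 116.9, 107.7] zt 0.0177 [537.  -19.6] [308.6 280.2] -87.6
px [337. 208.] n 88 ztop 0.0359 [ 621.8 -139.1] [47.9 11.6] 3.3
px [284. 210.] n 90 ztop 0.0347 [614.9  -1.7] [45.9 10.3] 1.0
px [254. 210.] n 342 ztop 0.0712 [611.9  94.2] [24.4 22.7] 2.6
86 [ 0.6223 -0.1393  0.0328] [ 0.5979 -0.1459  0.0285] [ 0.6457 -0.133   0.0383]
96 [ 6.157e-01 -5.000e-04  3.260e-02] [ 0.5921 -0.0072  0.0281] [0.638  0.0246 0.0379]
```

View pics/top2.png

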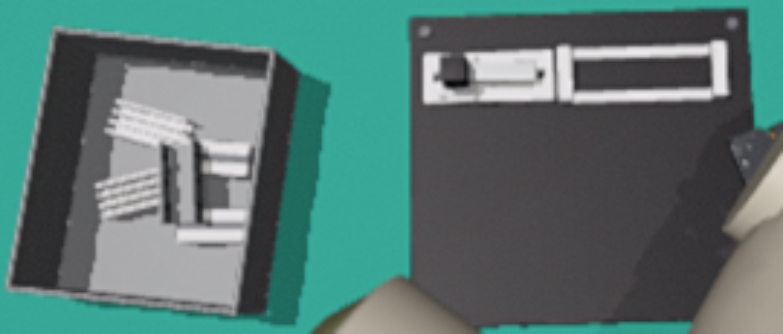

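All five offcuts are in the bin: two fins, the duct across the middle and two profiles at right. The fixture is clear, and the keeper grip sits at the far left end of its track (crop 455,70), at its stop.

>>> drive_tool:
  travel:
    - [-0.13,-0.4,0]
    - [-0.29,-0.867,0]
    - [-0.29,-0.867,-0.3]
    - [-0.29,-0.867,-0.5]
    - [-0.29,-0.867,-0.5]
  spin: [-0.0649,-0.0649,-0.0649,-0.0649,-0.0649]
  fingers: 0.46
  newtons: 25

```text
time_s: 31.3
tcp_pos: [0.5015, -0.3034, 0.0924]
tool_rot: [-3.138, 0.021, 0.006]
contact_force: [0.7, 0.2, 0.2]
width: 0.0405
grip_force: 0.0
```

>>> drive_tool:
  travel:
    - [0,0,-0.3]
    - [0,0,-0.5]
    - [0,0,-0.5]
  spin: [0,0,0]

```text
time_s: 31.6
tcp_pos: [0.5021, -0.3033, 0.0436]
tool_rot: [-3.139, 0.02, 0.004]
contact_force: [0.0, 0.9, 0.4]
width: 0.0406
grip_force: 0.0
```

>>> drive_tool:
  travel:
    - [0,0,-0.15]
    - [0,0,-0.32]
    - [0,0,-0.32]
    - [0,0,-0.32]
  spin: [0,0,0,0]

```text
time_s: 32.0
tcp_pos: [0.5031, -0.3046, 0.0143]
tool_rot: [3.14, -0.022, 0.002]
contact_force: [0.0, 0.1, -0.3]
width: 0.0404
grip_force: 0.0
```

>>> drive_tool:
  travel:
    - [0,0,0]
    - [0,0,0]
    - [0,0,0]
    - [0,0,0]
    - [0,0,0]
  spin: [0,0,0,0,0]
  fingers: 0

```text
time_s: 32.5
tcp_pos: [0.5028, -0.3046, 0.0138]
tool_rot: [3.141, -0.023, 0.002]
contact_force: [-0.6, 1.1, 6.2]
width: 0.026
grip_force: 25.0
```

>>> drive_tool:
  travel:
    - [0,0,0.3]
    - [0,0,0.7]
    - [0,0,1]
    - [0,0,1]
    - [0,0,1]
  spin: [0,0,0,0,0]

```text
time_s: 33.0
tcp_pos: [0.5022, -0.3041, 0.1126]
tool_rot: [3.141, -0.023, 0.0]
contact_force: [0.5, -0.2, -1.6]
width: 0.0259
grip_force: 25.0
```

>>> drive_tool:
  travel:
    - [0.2,0.4,0]
    - [0.387,0.78,0]
    - [0.387,0.78,0]
    - [0.387,0.78,0]
    - [0.387,0.78,0]
  spin: [0.0866,0.0866,0.0866,0.0866,0.0866]

```text
time_s: 33.5
tcp_pos: [0.5406, -0.2256, 0.1109]
tool_rot: [-3.029, -0.823, 0.004]
contact_force: [0.8, -0.4, -1.6]
width: 0.0257
grip_force: 25.0
```

>>> drive_tool:
  travel:
    - [0.2,0.4,0]
    - [0.387,0.78,0]
    - [0.387,0.78,0]
    - [0.387,0.78,0]
    - [0.387,0.78,0]
  spin: [0.0866,0.0866,0.0866,0.0866,0.0866]

```text
time_s: 34.0
tcp_pos: [0.5794, -0.1481, 0.1116]
tool_rot: [-2.699, -1.604, 0.002]
contact_force: [0.1, -0.1, -2.1]
width: 0.0256
grip_force: 25.0
```

>>> drive_tool:
  travel:
    - [0.2,0.4,0]
    - [0.387,0.78,0]
    - [0.387,0.78,0]
    - [0.387,0.78,0]
    - [0.387,0.78,0]
  spin: [0.0866,0.0866,0.0866,0.0866,0.0866]

```text
time_s: 34.5
tcp_pos: [0.6182, -0.0704, 0.1119]
tool_rot: [-2.172, -2.268, 0.001]
contact_force: [-0.1, -1.0, -0.7]
width: 0.0258
grip_force: 25.0
```

```bash
cat > look4.py <<'E'
from h import *
p=cams.snapshot("side"); s=telemetry.state(); print(s["time_s"],s["tcp_pos"].round(4),s["tool_rot"],s["width"])
dets(p,["bar_mid","keeper"])
w=world(p); z=w[...,2]
t=s["tcp_pos"]
m=(abs(w[...,0]-t[0])<.03)&(abs(w[...,1]-t[1])<.085)&(z>t[2]-.02)&(z<t[2]+.028)
q=w[m]; print(len(q)); 
if len(q): print(rect(q[:,:2]),np.percentile(q,[1,99],axis=0).round(4))
cv2.imwrite("pics/side1.png",cv2.resize(p["image"][150:320,180:420],None,fx=3,fy=3))
E
python3 look4.py
```

```text
34.55 [ 0.6182 -0.0706  0.1121] [-2.17464104e+00 -2.26575872e+00  8.21119117e-04] 0.025949867303991132
bar_mid 0.8 [285.1, 197.6, 21.7, 31.1] zt 0.1306 [620.5 -87.2] [89.  31.8] 87.2
bar_mid 0.66 [260.9, 357.1, 75.3, 37.0] zt 0.032 [ 492.7 -427.9] [142.8  27.6] -3.8
keeper 0.66 [267.9, 198.1, 7.5, 7.6] zt 0.0509 [613.2  47.4] [50.7 15.2] 86.9
keeper 0.6 [189.5, 190.6, 139.9, 104.7] zt 0.0163 [537.1 -19.2] [313.7 281. ] -87.6
471
(array([616.7, -71.5]), array([123.7,  52.5]), -71.9) [[ 0.592  -0.1314  0.1045]
 [ 0.6461 -0.0187  0.1393]]
```

View pics/side1.png

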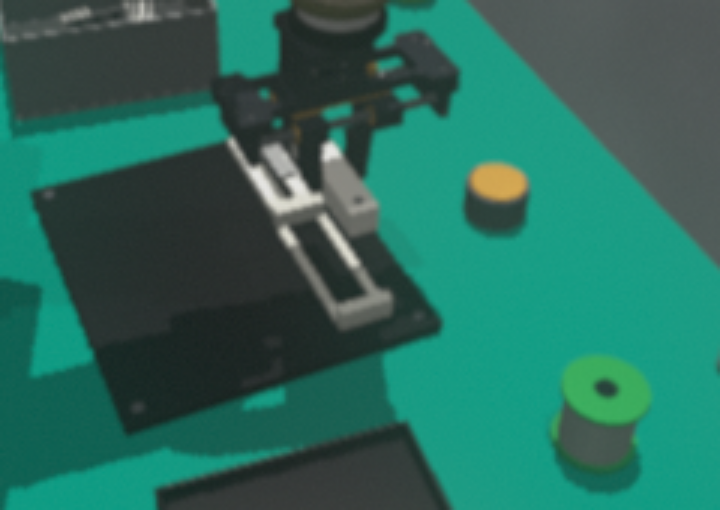

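The side view shows the bar (crop 350,195) gripped level over the seat and in line with it; the spool (600,400) and the tin are undisturbed.

>>> drive_tool:
  travel:
    - [0.006,0,-0.2]
    - [0.006,0,-0.4]
    - [0.006,0,-0.6]
    - [0.006,0,-0.6]
    - [0.006,0,-0.6]
  spin: [0.001,0.001,0.001,0.001,0.001]

```text
time_s: 35.15
tcp_pos: [0.6193, -0.0706, 0.0531]
tool_rot: [2.164, 2.278, 0.0]
contact_force: [-0.2, 0.3, -0.9]
width: 0.0258
grip_force: 25.0
```

>>> drive_tool:
  travel:
    - [0,0,-0.1]
    - [0,0,-0.2]
    - [0,0,-0.24]
    - [0,0,-0.24]
  spin: [0,0,0,0]

```text
time_s: 35.55
tcp_pos: [0.6188, -0.0702, 0.028]
tool_rot: [-2.161, -2.279, 0.001]
contact_force: [0.7, 0.1, -0.7]
width: 0.0258
grip_force: 25.0
```

>>> drive_tool:
  travel:
    - [0,0,-0.02]
    - [0,0,-0.04]
    - [0,0,-0.055]
    - [0,0,-0.055]
  spin: [0,0,0,0]

```text
time_s: 35.95
tcp_pos: [0.6191, -0.0703, 0.0231]
tool_rot: [-2.161, -2.28, 0.0]
contact_force: [-0.1, -0.3, -2.0]
width: 0.0259
grip_force: 25.0
```

>>> drive_tool:
  travel:
    - [0,0,0]
    - [0,0,0]
    - [0,0,0]
  spin: [0,0,0]
  fingers: 0.46

```text
time_s: 36.25
tcp_pos: [0.6193, -0.0703, 0.0235]
tool_rot: [2.161, 2.28, 0.0]
contact_force: [1.1, 1.2, -0.1]
width: 0.0404
grip_force: 0.0
```

>>> drive_tool:
  travel:
    - [0,0,0.15]
    - [0,0,0.4]
    - [0,0,0.8]
    - [0,0,1]
    - [0,0,1]
  spin: [0,0,0,0,0]

```text
time_s: 36.75
tcp_pos: [0.6204, -0.0706, 0.1264]
tool_rot: [2.157, 2.276, 0.004]
contact_force: [0.8, 0.5, -0.5]
width: 0.0403
grip_force: 0.0
```

>>> drive_tool:
  travel:
    - [0,0.4,0]
    - [-0.04,0.82,0]
    - [-0.04,0.82,0]
  spin: [-0.001,-0.001,-0.001]

```text
time_s: 37.05
tcp_pos: [0.6139, 0.0159, 0.1219]
tool_rot: [-2.162, -2.275, 0.001]
contact_force: [-0.3, -0.5, 0.6]
width: 0.0408
grip_force: 0.0
```

>>> drive_tool:
  travel:
    - [0,0.4,0]
    - [-0.04,0.82,0]
    - [-0.04,0.82,0]
    - [-0.04,0.82,0]
  spin: [0,0,0,0]

```text
time_s: 37.45
tcp_pos: [0.6108, 0.0937, 0.1222]
tool_rot: [-2.167, -2.274, 0.002]
contact_force: [-0.3, -0.6, -0.1]
width: 0.0405
grip_force: 0.0
```

```bash
cat > look5.py <<'E'
from h import *
for n in("top","side"):
    p=cams.snapshot(n); s=telemetry.state(); print(s["time_s"],s["tcp_pos"].round(4))
    dets(p,["bar_mid","keeper"])
    pieces(p,.034,.2,(.585,.66,-.2,.02))
    cv2.imwrite(f"pics/{n}3.png",cv2.resize(p["image"][150:320,180:420],None,fx=3,fy=3))
E
python3 look5.py
```

```text
37.5 [0.6111 0.0928 0.1224]
bar_mid 0.8 [287.9, 202.8, 46.1, 9.5] zt 0.0411 [620.2 -69.8] [111.6  26.1] -87.0
bar_mid 0.47 [416.3, 234.7, 17.6, 38.7] zt 0.0334 [ 506.6 -365.3] [93.7 27.8] 1.2
keeper 0.58 [264.0, 206.5, 12.4, 4.4] zt 0.0517 [613.8  37.7] [28.1 14. ] -87.8
px [311. 208.] n 477 ztop 0.0411 [620.5 -72.4] [121.5  26.5] -87.0
37.65 [0.6113 0.0922 0.1229]
bar_mid 0.71 [276.9, 216.8, 27.5, 33.4] zt 0.0405 [620. -69.] [132.2  28.9] -88.8
keeper 0.68 [256.7, 185.2, 21.6, 22.5] zt 0.0714 [612.   94.1] [24.8 24.4] 86.7
keeper 0.56 [202.8, 151.4, 19.7, 8.0] zt 0.085 [488.7 254.2] [36.3  4.4] -10.6
px [291. 232.] n 348 ztop 0.0407 [620.2 -66. ] [131.3  27. ] -87.0
```

View pics/side3.png

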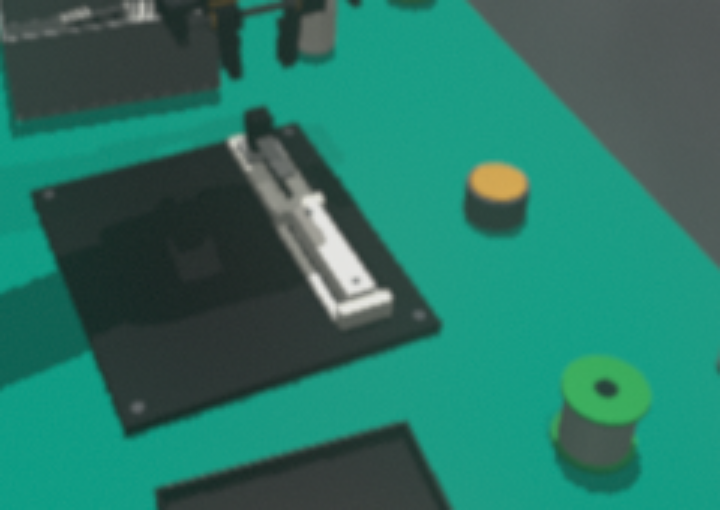

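The bar lies flat between the end blocks (crop 340,245). Next I close the keeper.

>>> drive_tool:
  travel:
    - [0,0.01,-0.2]
    - [0,0.01,-0.5]
    - [0,0.01,-0.77]
    - [0,0.01,-0.77]
    - [0,0.01,-0.77]
  spin: [0,0,0,0,0]
  newtons: 18

```text
time_s: 38.25
tcp_pos: [0.6115, 0.0943, 0.0468]
tool_rot: [2.169, 2.272, 0.0]
contact_force: [0.1, -0.4, -0.1]
width: 0.0406
grip_force: 0.0
```

>>> drive_tool:
  travel:
    - [0,0,0]
    - [0,0,0]
    - [0,0,0]
    - [0,0,0]
  spin: [0,0,0,0]
  fingers: 0

```text
time_s: 38.65
tcp_pos: [0.6103, 0.0946, 0.0476]
tool_rot: [-2.168, -2.273, 0.002]
contact_force: [-6.1, -1.9, 7.1]
width: 0.024
grip_force: 18.0
```

>>> drive_tool:
  travel:
    - [0.007,-0.15,0]
    - [0.014,-0.3,0]
    - [0.021,-0.45,0]
    - [0.028,-0.58,0]
    - [0.028,-0.58,0]
  spin: [0,0,0,0,0]

```text
time_s: 39.15
tcp_pos: [0.6131, 0.0353, 0.0476]
tool_rot: [-2.169, -2.271, 0.003]
contact_force: [-6.9, -2.0, 7.0]
width: 0.0242
grip_force: 18.0
```

>>> drive_tool:
  travel:
    - [0,-0.02,0]
    - [0,-0.035,0]
    - [0,-0.035,0]
  spin: [0,0,0]

```text
time_s: 39.45
tcp_pos: [0.613, 0.0345, 0.0476]
tool_rot: [-2.167, -2.272, -0.001]
contact_force: [-6.9, 6.1, 6.7]
width: 0.0237
grip_force: 18.0
```

At the home stop. I release, lift, retreat and look.

>>> drive_tool:
  travel:
    - [0,0.02,0]
    - [0,0.02,0]
    - [0,0.02,0]
  spin: [0,0,0]
  fingers: 0.55

```text
time_s: 39.75
tcp_pos: [0.6142, 0.0351, 0.0466]
tool_rot: [2.168, 2.273, 0.001]
contact_force: [-0.5, -0.3, -0.8]
width: 0.0456
grip_force: 0.0
```

>>> drive_tool:
  travel:
    - [0,0,0.3]
    - [0,0,0.7]
    - [0,0,1]
    - [0,0.4,1]
    - [0,0.9,1]
  spin: [0,0,0,0,0]

```text
time_s: 40.25
tcp_pos: [0.6147, 0.1245, 0.1475]
tool_rot: [2.171, 2.267, 0.003]
contact_force: [0.4, 0.2, -0.3]
width: 0.0487
grip_force: 0.0
```

>>> drive_tool:
  travel:
    - [-0.3,0.2,0]
    - [-0.6,0.4,0]
    - [-1,0.5,0]
    - [-1,0.5,0]
    - [-1,0.5,0]
  spin: [0,0,0,0,0]

```text
time_s: 40.75
tcp_pos: [0.5141, 0.1753, 0.1468]
tool_rot: [2.167, 2.273, 0.001]
contact_force: [0.3, -0.6, 0.6]
width: 0.0486
grip_force: 0.0
```

```bash
cat > look6.py <<'E'
from h import *
for n in("top","side"):
    p=cams.snapshot(n); s=telemetry.state(); print(s["time_s"],s["tcp_pos"].round(4),s["joint_vel"].round(3))
    dets(p,["bar_mid","keeper","duct1","fin1","prof1","bar_short","bar_long","spool","tip_tin","flux"])
    cv2.imwrite(f"pics/{n}4.png",p["image"])
E
python3 look6.py
```

```text
40.8 [0.5149 0.175  0.1467] [-0.01   0.017 -0.018  0.001  0.     0.001]
bar_mid 0.84 [289.7, 203.3, 47.4, 8.8] zt 0.0412 [620.6 -72.4] [116.7  26.8] -87.2
keeper 0.63 [263.0, 204.2, 39.0, 11.8] zt 0.0712 [613.1  34.4] [22.7 22.4] -88.7
duct1 0.66 [158.7, 252.5, 14.5, 12.7] zt 0.0596 [491.9 283.1] [12.8  3. ] 11.5
duct1 0.34 [126.5, 248.8, 2.6, 10.8] zt 0.0314 [497.4 393.8] [29.5 18.1] 23.7
fin1 0.45 [127.9, 220.0, 5.0, 10.1] zt 0.0306 [567.9 390. ] [26.6  8.9] -4.9
prof1 0.52 [159.3, 254.1, 14.6, 15.2] zt 0.0356 [476.4 285.3] [55.9 19.8] -75.5
bar_short 0.58 [417.6, 235.5, 17.3, 39.3] zt 0.0332 [ 506.4 -365.1] [93.7 27.5] 0.5
bar_long 0.79 [444.1, 231.8, 15.2, 57.7] zt 0.0332 [ 493.7 -428.1] [144.3  26.8] -3.2
spool 0.82 [388.6, 150.2, 32.9, 30.7] zt 0.063 [ 742.8 -310.5] [65.3 63.6] -80.0
tip_tin 0.95 [289.1, 131.2, 25.1, 25.5] zt 0.0402 [800.  -43.6] [58.3 57.5] 28.7
tip_tin 0.52 [128.3, 222.0, 5.1, 10.3] zt 0.0303 [563.8 391.2] [19.3  7.8] -15.4
flux 0.89 [166.5, 149.2, 20.9, 20.6] zt 0.1091 [745.3 287.4] [22.4 20. ] -74.9
41.35 [0.514  0.1751 0.1462] [ 0.001 -0.001  0.002 -0.     0.001  0.001]
bar_mid 0.8 [278.3, 220.6, 27.3, 29.8] zt 0.0408 [620.1 -71.7] [121.9  26.5] -87.4
keeper 0.78 [267.9, 198.7, 19.9, 23.5] zt 0.0705 [612.9  33.1] [24.1 21. ] -79.3
fin1 0.4 [200.8, 152.5, 10.0, 10.8] zt 0.032 [494.9 389. ] [35.4 27.5] 76.6
bar_short 0.83 [268.3, 330.1, 49.5, 30.4] zt 0.0321 [ 506.6 -364.3] [95.9 27.9] 1.5
bar_long 0.58 [262.3, 354.5, 76.0, 38.8] zt 0.0318 [ 492.6 -427.8] [142.3  27.8] -3.2
spool 0.95 [363.6, 268.6, 31.8, 38.9] zt 0.0622 [ 742.9 -309. ] [66.1 64.1] 56.8
spool 0.33 [271.9, 328.5, 45.1, 32.5] zt 0.032 [ 506.6 -364.3] [96.  27.8] 1.7
tip_tin 0.88 [339.9, 203.7, 16.7, 23.4] zt 0.0395 [799.8 -45. ] [59.1 57.6] 50.3
flux 0.62 [280.0, 135.3, 12.1, 30.3] zt 0.0971 [745.8 284.6] [21.1 16.2] -0.5
```

View pics/top4.png

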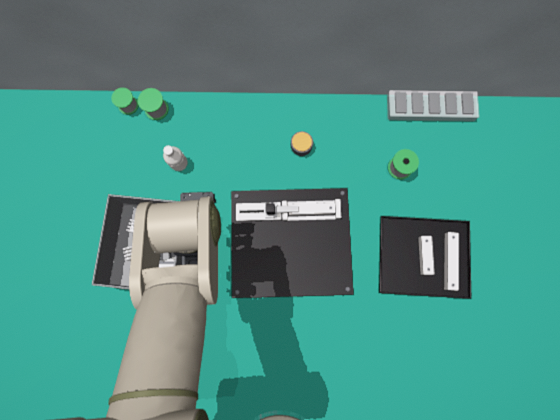

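The bar is seated at (313,209) and the keeper is home with its grip at (270,209). The other two bars are still in the tray and the bystanders have not moved.

```bash
python3 -c "
from h import *
print(finish_job())"
```

```text
the job is handed in; nothing more can be done
None
```

The job is handed in, with no verdict returned: the last images show all five offcuts in the bin, the 120 mm bar flat in the seat, the keeper home over its end, and the other two bars and the bystanders where they were.

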